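# Feed a silver ingot square into the bite of the rolling mill

### The job

Get the flat silver ingot on the rolling mill's feed table ready for cranking: push it with the fingertips along the table until its long side lies flush along the guide rail and its front end is home in the bite between the two rolls, and finish while still pressing on its rear end so that it stays held against the rolls. Push only at its edges: do not pinch, lift or tip it or press on its top, and leave the narrow bar, the round button and everything else on the bench where they are.

Things in the scene. Friction and masses are not known exactly. Their poses are not given: they have to be found in the camera images.
- ingot_center (a point): The flat silver ingot: a plain cast plate 100 long x 40 wide x 10 mm thick, about 0.4 kg, lying loose on the mill's feed table, somewhat askew. The point is its centre, 5 mm above the feed table; x axis along its length (at the start within 0.3 rad of the mill's x axis), y across its width, z up.
- mill: Hand rolling mill (two rolls, green cast housings, crank on the far side) on a timber block, fixed to the bench. Origin on the bench under the axes of the two rolls, mid-width; x axis = feed direction, from feed table into the rolls; z up. The housings stand beside the rolls, from x = -48 mm on, up to z = 290 mm, with gears and a T-bar above to z = 375 mm (T-bar ends at x = +-68 mm).
- feed_table (a point): Middle of the top face of the mill's steel feed table, a flat plate 165 mm above the bench, at mill frame (-158, 0, 165) mm, axes as the mill's. The plate is 212 mm long (x) and 200 mm wide (y); beyond it a tongue 120 mm wide leads on up to the rolls.
- upper_roll: Upper steel roll, radius 30 mm, 126 mm long, does not turn; its frame has the mill's axes, origin mid-length on its axis (mill frame z = 203 mm, x = y = 0).
- lower_roll: Lower steel roll, same size, axis at mill frame x = y = 0, z = 137 mm. It stands 2 mm above the feed table, with a 6 mm gap to the upper roll, so the 10 mm thick ingot pushed in stops firmly with its front end about 10 mm short of the roll axes: its centre at about x = -60 mm in the mill frame. Once jammed there it hardly slides sideways.
- guide_face (a point): Guide rail: straight steel rail 175 mm long, 12 mm high, fixed on the feed table along the feed direction, on the side away from the robot, with two wing screws behind it. The point is the middle of its working face, 5 mm above the feed table; axes parallel to the mill's: the face lies along x and looks to -y, where the ingot starts 3 to 45 mm off.
- bar: Narrow silver bar 65 x 10 x 10 mm lying on the feed table's side nearest the robot (mill frame y about -83 mm); to be left alone. Origin under its centre.
- button_casting: Round silver casting button, 34 mm across, 12 mm high, on the feed table's free corner nearest the robot; to be left alone. Origin under its centre.
- bowl: Loose steel bowl, 110 mm across, 42 mm high, on the bench; bystander.
- dish: Loose shallow copper dish, 120 mm across, 24 mm high, on the bench; bystander.
- scale: Loose black digital scale with round steel pan, 150 x 125 x 31 mm, on the bench; bystander.
- hammer: Loose hammer 240 mm long lying on the bench; bystander.
- doming_block: Loose steel doming block, a 60 mm cube with round hollows, on the bench; bystander.
Things that resemble listed ones, but are neither listed nor needed, are in the scene too. Leave any orange look-alike of the part that bears ingot_center alone.

How it is judged:
At the end, for the whole second after the job is handed in: Ingot flat on the table, within 3.5 mm of the guide rail and 0.05 rad of the feed direction, its centre at most 65.5 mm before the roll axes, touching a roll (0.5 N), still, fingers pressing its rear end (1 N or more); bar, button within 10 mm, others 20 mm of their starts (x of ingot_center in the frame of mill above -0.0655 m and y of ingot_center in the frame of guide_face above -0.0235 m and angle between the x axis of ingot_center and the x axis of mill, either way round below 0.05 rad and angle between ingot_center's own z axis and vertical below 0.06 rad and contact force between the fingers and ingot above 1 N and (contact force between ingot and upper_roll above 0.5 N or contact force between ingot and lower_roll above 0.5 N) and linear speed of ingot below 0.01 m/s and x of the grasp point in the frame of ingot_center below -0.035 m and distance of each of bar, button_casting from where it was at the start of the episode below 0.01 m and distance of each of bowl, dish, scale, hammer, doming_block from where it was at the start of the episode below 0.02 m); the arm keeps its last pose, push and grip.
It fails at once if the ingot is lifted off the feed table, tipped up or pushed off it (z of ingot_center in the frame of mill above 0.176 m or z of ingot_center in the frame of mill below 0.165 m or angle between ingot_center's own z axis and vertical above 0.15 rad).
It fails at once if the ingot is pinched between the fingers or pressed from above instead of being pushed at its edges (x of the grasp point in the frame of ingot_center between -0.035 and 0.035 m and y of the grasp point in the frame of ingot_center between -0.016 and 0.016 m and z of the grasp point in the frame of ingot_center below 0.05 m and contact force between the fingers and ingot above 0.5 N).
It fails at once if the narrow bar or the round button is shifted by more than 10 mm (distance of any of bar, button_casting from where it was at the start of the episode above 0.01 m).
It fails at once if the bowl, dish, scale, hammer or doming block is shifted by more than 20 mm (distance of any of bowl, dish, scale, hammer, doming_block from where it was at the start of the episode above 0.02 m).
It also fails if it takes over 40 s, if anything falls off the work surface, if the arm or the gripper's body presses on something with over 40 N, if the wrist force passes 120 N, or if a joint passes its speed limit or range.

### The arm

A 7-joint arm with a two-finger parallel gripper is mounted at the origin on the work surface. World frame = base frame: x ahead of the robot, y to its left, z up, the work surface at z = 0. Lengths are in m, angles in rad, forces in N, time in s.
With the tool pointing down it reaches from about 0.425 to 0.825 m from the base axis. Payload 3.6 kg.
Tool frame: the origin (TCP) lies midway between the tips of the shut fingers; the grasp point (between the pads) lies 19 mm behind it; z points along the fingers, y is the line along which they close (so a half turn about z gives the same grasp; the last joint's range is limited). The gripper opens to 93 mm and grips with 3 to 60 N. Pads are 15 mm wide; open, the fingers measure 128 mm over their backs; the gripper's body (75 mm by 188 mm) begins 65 mm behind the grasp point.
Start: joints at [1.242, 0.615, -0.013, 1.423, 0.008, 1.103, -0.04], TCP at [0.193, -0.621, 0.219] pointing down, gripper open.
Joint ranges: [-3.12, 3.12], [-0.3, 2.06], [-1.34, 1.32], [0.26, 2.42], [-1.36, 4.5], [0.01, 1.98], [-2.84, 2.84]. Speed limits (rad/s): [2.79, 2.79, 3.14, 3.14, 3.14, 3.14, 3.14].

### API

Orientations are given as a rotation vector (axis times angle).
In Python, from workcell import sense, grab_frame, camera_model, sign_off, outline_of gives the robot as it stands.
- The arm moves only by the tool arm_command, never from a script. Its argument "targets" is a list of rows, each a list of 6 numbers: the shift along the tool's x, y, z in cm, then the turn, a rotation vector about the tool's x, y, z in rad. In form: [[x, y, z, wx, wy, wz], ...]. A call has 1 to 20 rows; each row is the pose to reach, as a shift and turn from the pose commanded when the call began, along the tool's axes at that moment; what a row does not reach only later rows make up. A row lasts 1/10 s, in which the tool goes at most 50 mm and 8.59 degrees, less where a joint would pass 70% of its speed; a pose out of reach is approached as far as the arm can. A call with a gripper value outside its range is refused whole. "fingers" is the finger opening in cm, from 0 to 9.3, set as the call begins (left out, the last holds). The fingers move at their own pace and stop on an object; the grip force is fixed at half the most. Time passes only in rows, so rows that repeat a pose let the fingers close. It gives the time, the measured TCP pose, the force, the opening and the grip force at its end, in the units of the state.
- sense(): the state, without advancing time (a new reading comes with each control period).
- grab_frame(name): name is "side" or "top"; returns the picture (480x640x3 uint8, red, green, blue); there is no depth.
- camera_model(name): a dict with "K" (3x3 intrinsics, pixels), "rvec" (rotation vector, rad) and "tvec" (3), from world to camera coordinates, as OpenCV has them. Camera axes: x right, y down, z forward; pixel columns grow to the right and rows downward; lengths in m; the calibration is good to about 2 mm. A picture is of the moment at which its call begins. camera_model takes no time and is no camera call.
- sign_off(): hands the job in; it is judged then, once.
Trained networks look in the newest picture that a camera, given by its name, has taken for a name from the list of things; names that differ only in an ending like _2 or _b are one class to them, and where a whole thing is asked for, a point or a joint stands for the part that bears it (a point fixed in the world has none). Each returns a list of dicts, best first, with "confidence" (0 to 1); they miss things now and then, are a little off and sometimes report something else, mostly with a low value. They report only what shows in the picture. A call takes as long as a camera call. They do not tell look-alikes from the thing itself.
- outline_of(camera, query): "pixels" (480x640 bool, what is visible of it) and "point" ([column, row] in pixels, amid what is visible of it).
The state is a dict: "t": time; "joints": joint angles; "qvel": joint speeds; "joint_efforts": joint torques, N m; "eef_pos": TCP position; "eef_rot": TCP orientation; "wrist_force": force on the tool from outside, world axes, zero at the start; "moment": the same for the moment, N m; "opening": opening from 0.0 (shut) to 1.0 (fully open); "finger_force": force on a finger pad.
Only numpy, scipy, OpenCV 4.12 (cv2) and the standard library are available. Lean on these libraries where they do the work, as an engineer would, in place of code of your own. Each camera call takes 0.05 s, during which the arm holds its last target. There are 200 camera calls.

## Working session

There is one attempt and no reset: what is moved stays moved. The work goes in short steps, Python scripts to look and compute and a tool call to move; the robot and the scene stay as the last step left them, time stands still between calls to the robot, and variables do not carry over. Pictures are saved under pics/ and viewed, at most 10 in all, crops included, and the job is handed in when it is done.

Besides the shell and the picture viewer there is one more tool, called after "Emit:" in YAML: its name, and indented under it one key for each argument. arm_command: Moves the arm, as the interface text tells. Its arguments: {"type":"object","properties":{"targets":{"type":"array","items":{"type":"array","items":{"type":"number"}}},"fingers":{"type":"number"}},"required":["targets"]}

```bash
mkdir -p pics
cat > h.py <<'E'
import numpy as np, cv2
from workcell import *
def cam(n):
    c=camera_model(n); return np.array(c["K"],float),np.array(c["rvec"],float),np.array(c["tvec"],float)
def ray(n,px,z):
    K,r,t=cam(n); R=cv2.Rodrigues(r)[0]; px=np.atleast_2d(np.array(px,float))
    d=(np.linalg.inv(K)@np.c_[px,np.ones(len(px))].T).T@R; o=-R.T@t
    return o+d*((z-o[2])/d[:,2])[:,None]
def proj(n,P):
    K,r,t=cam(n); return cv2.projectPoints(np.array(P,float).reshape(-1,1,3),r,t,K,None)[0].reshape(-1,2)
E
python3 - <<'E'
from h import *
for n in("side","top"):
    cv2.imwrite(f"pics/{n}0.png",grab_frame(n)[:,:,::-1])
    K,r,t=cam(n);print(n,K[0,0],(-cv2.Rodrigues(r)[0].T@t).round(3))
    for q in("ingot_center","mill","bar","button_casting","upper_roll","lower_roll"):
        for o in outline_of(n,q):
            m=o["pixels"].astype(np.uint8)
            b=cv2.minAreaRect(cv2.findNonZero(m)); print(q,round(o["confidence"],2),np.round(o["point"]),m.sum(),cv2.boxPoints(b).round(0).tolist())
s=sense();print(s["t"],s["eef_pos"],s["eef_rot"],s["wrist_force"])
E
```

```text
side 458.44653641946013 [ 0.279 -0.635  0.83 ]
ingot_center 0.55 [268. 313.] 776 [[243.0, 312.0], [283.0, 292.0], [292.0, 308.0], [251.0, 329.0]]
ingot_center 0.54 [351. 231.] 183 [[339.0, 231.0], [356.0, 223.0], [361.0, 233.0], [344.0, 241.0]]
mill 0.91 [398. 302.] 30470 [[279.0, 233.0], [541.0, 139.0], [615.0, 346.0], [353.0, 440.0]]
bar 0.53 [332. 273.] 139 [[322.0, 267.0], [327.0, 263.0], [342.0, 282.0], [337.0, 286.0]]
button_casting 0.42 [308. 232.] 135 [[301.0, 229.0], [314.0, 229.0], [314.0, 240.0], [301.0, 240.0]]
upper_roll 0.76 [410. 285.] 1267 [[375.0, 289.0], [433.0, 265.0], [442.0, 287.0], [384.0, 311.0]]
lower_roll 0.68 [408. 312.] 1027 [[373.0, 316.0], [428.0, 291.0], [436.0, 309.0], [381.0, 334.0]]
top 469.7830041107301 [0.456 0.007 1.063]
ingot_center 0.8 [332. 320.] 810 [[320.0, 300.0], [338.0, 297.0], [347.0, 341.0], [329.0, 345.0]]
ingot_center 0.62 [318. 156.] 756 [[297.0, 150.0], [340.0, 142.0], [344.0, 160.0], [300.0, 168.0]]
ingot_center 0.57 [347. 220.] 1144 [[321.0, 211.0], [375.0, 210.0], [375.0, 232.0], [322.0, 233.0]]
mill 0.84 [421. 215.] 22238 [[270.0, 49.0], [481.0, 25.0], [508.0, 271.0], [297.0, 295.0]]
bar 0.68 [384. 261.] 174 [[368.0, 263.0], [399.0, 256.0], [400.0, 262.0], [369.0, 269.0]]
button_casting 0.54 [314. 271.] 234 [[303.0, 267.0], [314.0, 256.0], [326.0, 267.0], [314.0, 278.0]]
0.7 [ 0.19322117 -0.62057208  0.21868314] [-3.10584833e+00 -4.72321074e-01 -7.12676791e-05] [ 0.79777943 -0.84217303 -0.10610883]
```

View pics/top0.png

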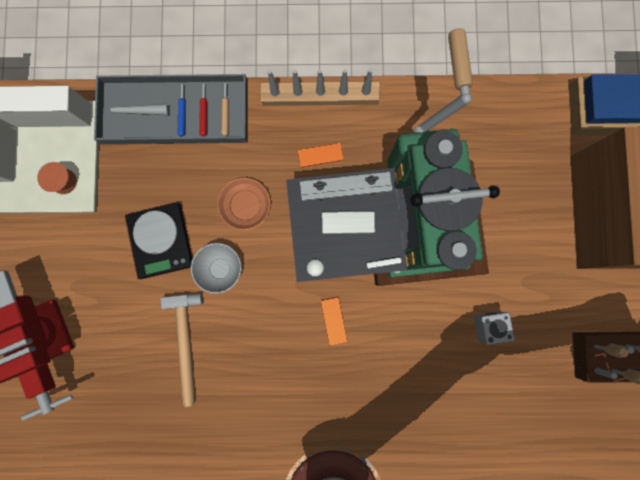

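View pics/side0.png

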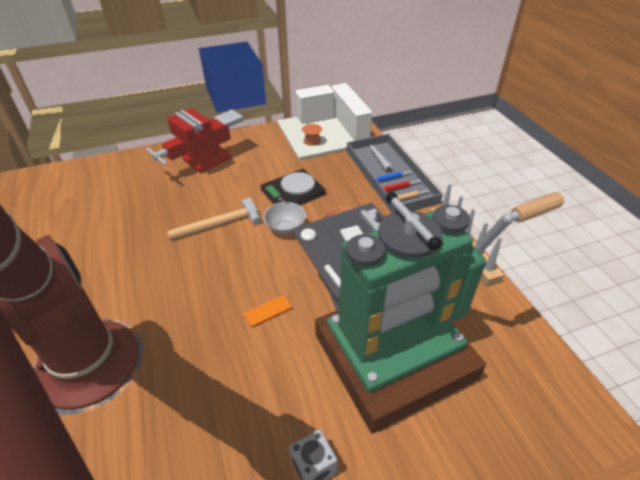

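The top view shows three candidates for the ingot: silver plate (348,222) on the feed table, and orange plates at (321,155) and (334,321) on the bench. The silver one lying on the feed table fits the description; the orange ones are look-alikes. The rail is at (347,184), the button at (315,268), the bar at (384,263), and the rolls are under the green housing on the right. I'll confirm this in a rectified crop.

Run:
```python
from h import *
im=grab_frame("top")
# ortho at z=.165: u=(0.20-y)*2000.., v=(0.60-x)
c=ray("top",[[290,180],[405,280],[290,280],[395,172],[348,222]],.165);print(c.round(3))
y0=c[:,1].max()+.03;x0=c[:,0].max()+.03;S=2500
W=np.array([[x0,y0,.165],[x0,y0-.3,.165],[x0-.24,y0-.3,.165],[x0-.24,y0,.165]],float)
src=proj("top",W).astype(np.float32);dst=np.float32([[0,0],[750,0],[750,600],[0,600]])
o=cv2.warpPerspective(im,cv2.getPerspectiveTransform(src,dst),(750,600),flags=cv2.INTER_CUBIC)
cv2.imwrite("pics/ortho.png",o[:,:,::-1]);print("x0,y0",x0,y0)
# ingot: bright low-sat inside its outline
for z,box in((.175,(315,380,205,238)),):
    g=cv2.cvtColor(im,cv2.COLOR_RGB2GRAY);m=np.zeros_like(g);a,b,c_,d=box;m[c_:d,a:b]=g[c_:d,a:b]
    m=cv2.resize(m,None,fx=8,fy=8,interpolation=cv2.INTER_CUBIC);m=(m>150).astype(np.uint8)
    P=(cv2.findNonZero(m).reshape(-1,2)+.5)/8-.5
    w=ray("top",P,z)[:,:2].astype(np.float32);r=cv2.minAreaRect(w*1000);print(r,cv2.boxPoints(r))
```

```text
[[ 0.662  0.078  0.165]
 [ 0.467 -0.141  0.165]
 [ 0.469  0.078  0.165]
 [ 0.676 -0.127  0.165]
 [ 0.579 -0.034  0.165]]
x0,y0 0.7064067454965203 0.10790103858668922
((577.6512451171875, -33.257408142089844), (40.4367790222168, 99.80009460449219), 0.2518771290779114) [[557.2137    16.553278]
 [557.6524   -83.24586 ]
 [598.0888   -83.06809 ]
 [597.6501    16.731041]]
```

View pics/ortho.png

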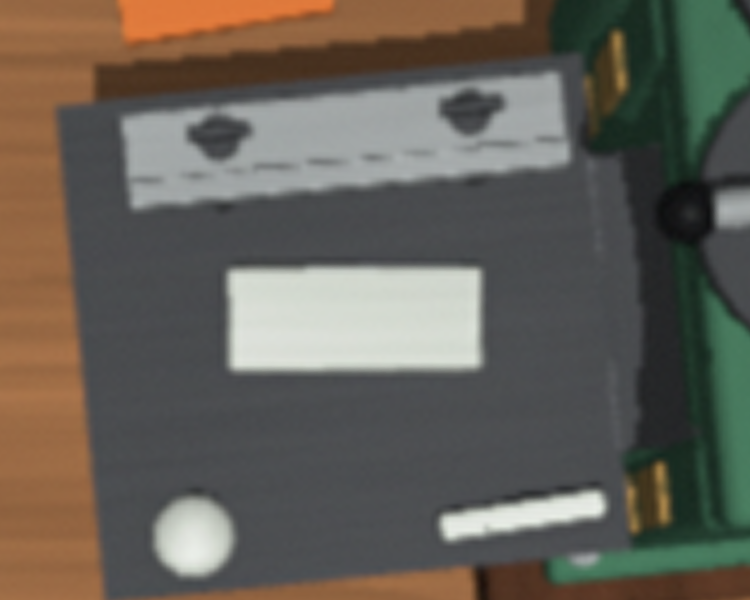

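The crop confirms it: the plain silver plate spans (228–482, 268–370) on the dark table, the rail face runs (131,210)–(571,163), and the button (194,536) and bar (523,515) lie at the near side. Mill yaw is about 0.1 rad. The orange look-alikes are off the table.

```bash
cat >> h.py <<'E'
from scipy.spatial.transform import Rotation as Ro
A=.0985; F=np.array([.5756,-.0297]); XM=np.array([np.sin(A),-np.cos(A)]); YM=np.array([np.cos(A),np.sin(A)])
def M2W(mx,my): return F+(mx+.158)*XM+my*YM
def W2M(p): d=np.array(p[:2])-F; return d@XM-.158, d@YM
def tool(tilt=0):  # tool x=-XM, y=YM, z down; tilt>0: top leans back (-XM)
    R=np.c_[np.r_[-XM,0],np.r_[YM,0],[0,0,-1]]
    return Ro.from_matrix(R)*Ro.from_rotvec([0,-tilt,0])
def rel(mx,my,z,tilt=0,st=None,world=None,keep=False):
    s=st or sense(); R0=Ro.from_rotvec(s["eef_rot"]); p=np.r_[M2W(mx,my),z] if world is None else np.array(world)
    R1=R0 if keep else tool(tilt)
    return np.r_[R0.inv().apply(p-s["eef_pos"])*100,(R0.inv()*R1).as_rotvec()].round(3).tolist()
def show():
    s=sense();print("t",round(s["t"],2),"mill",np.round(np.r_[W2M(s["eef_pos"]),s["eef_pos"][2]]*1000,1),"F mill",np.round([s["wrist_force"][:2]@XM,s["wrist_force"][:2]@YM,s["wrist_force"][2]],1),"roterr",(Ro.from_rotvec(s["eef_rot"]).inv()*tool()).as_rotvec().round(3), "j7",s["joints"].__getitem__(6))
E
python3 - <<'E'
from h import *
show();print(sense()["joints"])
print(rel(0,0,0,world=[.193,-.621,.44],keep=True)); print(rel(-.149,-.052,.44)); print(tool().apply([0,0,1]))
E
```

```text
t 0.75 mill [ 392.4 -438.6  218.7] F mill [ 0.8 -0.6  0. ] roterr [-0.    -0.    -1.367] j7 -0.04042038481245391
[ 1.24249304  0.61487351 -0.0125817   1.42341163  0.00809168  1.10339929
 -0.04042038]
[-0.032, 0.032, -22.135, 0.0, 0.0, 0.0]
[48.8, -45.221, -22.131, -0.0, -0.0, -1.367]
[ 0.  0. -1.]
```

Emit:
arm_command:
  targets:
    - [0, 0, -5, 0, 0, 0]
    - [0, 0, -10, 0, 0, 0]
    - [0, 0, -15, 0, 0, 0]
    - [0, 0, -20, 0, 0, 0]
    - [0, 0, -22, 0, 0, 0]
    - [4, -3.7, -22, 0, 0, -0.1]
    - [8, -7.4, -22, 0, 0, -0.2]
    - [11.5, -10.6, -22, 0, 0, -0.3]
    - [15, -13.9, -22, 0, 0, -0.42]
    - [18.5, -17.2, -22, 0, 0, -0.54]
    - [22, -20.4, -22, 0, 0, -0.66]
    - [25.5, -23.6, -22, 0, 0, -0.78]
    - [29, -26.9, -22, 0, 0, -0.9]
    - [32.5, -30.1, -22, 0, 0, -1.02]
    - [36, -33.4, -22, 0, 0, -1.14]
    - [39.5, -36.6, -22, 0, 0, -1.26]
    - [43, -39.8, -22, 0, 0, -1.367]
    - [46.5, -43, -22, 0, 0, -1.367]
    - [48.8, -45.2, -22, 0, 0, -1.367]
    - [48.8, -45.2, -22, 0, 0, -1.367]
  fingers: 0

```text
t: 2.75
eef_pos: [0.5258, -0.0381, 0.4384]
eef_rot: [-2.096, -2.336, -0.005]
wrist_force: [-0.9, -0.2, -0.6]
opening: 0.003
finger_force: 0.0
```

Run:
```python
from h import *
show();print(sense()["joints"],sense()["opening"])
print(rel(-.149,-.052,.21));print(rel(-.149,-.052,.169))
```

```text
t 2.75 mill [-154.5  -50.4  438.4] F mill [ 0.1 -0.9 -0.6] roterr [ 0.    -0.004  0.01 ] j7 -0.021948904815947808
[ 0.39476648  0.32187809 -0.53956061  1.34416085  0.15958465  1.51886692
 -0.0219489 ] 0.00258166542602205
[-0.642, -0.175, 22.833, 0.0, -0.004, 0.01]
[-0.658, -0.177, 26.933, 0.0, -0.004, 0.01]
```

Emit:
arm_command:
  targets:
    - [0, 0, 4, 0, 0, 0]
    - [0, 0, 9, 0, 0, 0]
    - [0, 0, 14, 0, 0, 0]
    - [0, 0, 18, 0, 0, 0]
    - [0, 0, 21, 0, 0, 0]
    - [0, 0, 22, 0, 0, 0]
    - [0, 0, 22, 0, 0, 0]
    - [0, 0, 22, 0, 0, 0]

```text
t: 3.55
eef_pos: [0.526, -0.0443, 0.2203]
eef_rot: [2.109, 2.325, 0.003]
wrist_force: [0.7, -0.4, 0.5]
opening: 0.003
finger_force: 0.0
```

Run:
```python
from h import *
show()
print(rel(-.149,-.052,.169))
cv2.imwrite("pics/t2.png",cv2.resize(grab_frame("top")[140:300,260:460,::-1],None,fx=4,fy=3.75))
cv2.imwrite("pics/s2.png",cv2.resize(grab_frame("side")[130:330,220:480,::-1],None,fx=3,fy=3))
```

```text
t 3.55 mill [-148.4  -50.8  220.3] F mill [0.4 0.6 0.5] roterr [ 0.003  0.001 -0.001] j7 -0.12290130895056668
[0.064, -0.133, 5.126, 0.003, 0.001, -0.001]
```

View pics/s2.png

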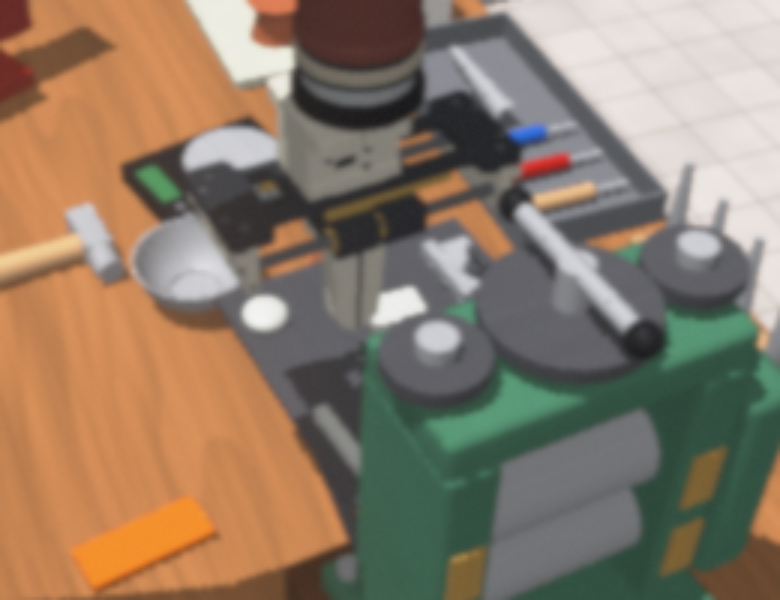

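The side view shows the shut fingers at (355,300), between the ingot and the near edge, clear of the button (265,313) and the bar (340,430). I'll descend and approach the ingot's long side.

Emit:
arm_command:
  targets:
    - [0, 0, 2, 0, 0, 0]
    - [0, 0, 4, 0, 0, 0]
    - [0, 0, 4.8, 0, 0, 0]
    - [0, 0, 5.1, 0, 0, 0]
    - [0, 0, 5.1, 0, 0, 0]

```text
t: 4.15
eef_pos: [0.5254, -0.0439, 0.1684]
eef_rot: [2.109, 2.327, 0.001]
wrist_force: [0.2, -0.8, -0.4]
opening: 0.005
finger_force: 0.0
```

Emit:
arm_command:
  targets:
    - [0, 0.4, 0, 0, 0, 0]
    - [0, 0.8, 0, 0, 0, 0]
    - [0, 1.2, 0, 0, 0, 0]
    - [0, 1.5, 0, 0, 0, 0]
    - [0, 1.8, 0, 0, 0, 0]
    - [0, 2.1, 0, 0, 0, 0]
    - [0, 2.4, 0, 0, 0, 0]
    - [0, 2.7, 0, 0, 0, 0]
    - [0, 3.0, 0, 0, 0, 0]
    - [0, 3.3, 0, 0, 0, 0]
    - [0, 3.6, 0, 0, 0, 0]
    - [0, 3.6, 0, 0, 0, 0]

```text
t: 5.35
eef_pos: [0.5582, -0.0413, 0.1673]
eef_rot: [-2.108, -2.325, 0.009]
wrist_force: [-5.0, -1.9, 3.4]
opening: 0.003
finger_force: 3.0
```

Run:
```python
from h import *
show()
im=grab_frame("top")
cv2.imwrite("pics/t3.png",cv2.resize(im[140:300,260:460,::-1],None,fx=4,fy=3.75))
```

```text
t 5.35 mill [-148.2  -18.5  167.3] F mill [ 1.4 -5.2  3.4] roterr [-0.006  0.001 -0.001] j7 -0.16714876219474797
```

View pics/t3.png

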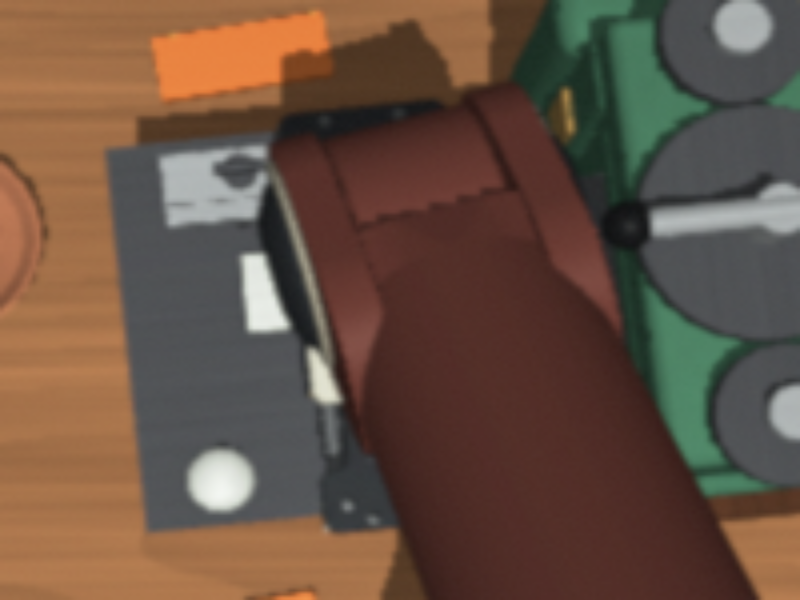

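Contact made: the ingot (visible at 265,290) is being squared up by the push, 5 N resistance. Next I check the wrist's height against the T-bar while pushing on.

Emit:
arm_command:
  targets:
    - [0, 0.3, -0.1, 0, 0, 0]
    - [0, 0.6, -0.1, 0, 0, 0]
    - [0, 0.9, -0.1, 0, 0, 0]
    - [0, 1.2, -0.1, 0, 0, 0]
    - [0, 1.2, -0.1, 0, 0, 0]

```text
t: 5.9
eef_pos: [0.5732, -0.0391, 0.1686]
eef_rot: [2.11, 2.327, 0.001]
wrist_force: [-2.4, -0.9, -0.1]
opening: 0.005
finger_force: 0.7
```

Run:
```python
from h import *
show()
# heights in earlier side pic s2 (TCP .526,-.0443,.2203)
for z in(.22,.3,.35,.38,.4,.42,.45,.5): 
    p=proj("side",[[.526,-.0443,z]])[0]; print(z, ((p-[220,130])*3).round())
```

```text
t 5.9 mill [-148.9   -3.3  168.6] F mill [ 0.7 -2.5 -0.1] roterr [ 0.001 -0.    -0.   ] j7 -0.16664177602467445
0.22 [348. 317.]
0.3 [351. 221.]
0.35 [353. 154.]
0.38 [354. 110.]
0.4 [355.  80.]
0.42 [355.  49.]
0.45 [357.   0.]
0.5 [359. -88.]
```

Emit:
arm_command:
  targets:
    - [0, 0.1, 0, 0, 0, 0]
    - [0, 0.2, 0, 0, 0, 0]
    - [0, 0.3, 0, 0, 0, 0]
    - [0, 0.4, 0, 0, 0, 0]
    - [0, 0.4, 0, 0, 0, 0]

```text
t: 6.4
eef_pos: [0.5768, -0.0388, 0.1687]
eef_rot: [2.11, 2.328, 0.001]
wrist_force: [-2.4, -0.8, 0.3]
opening: 0.006
finger_force: 1.0
```

```bash
python3 -c "
from h import *
show()"
```

```text
t 6.4 mill [-148.8    0.3  168.7] F mill [ 0.5 -2.5  0.3] roterr [ 0.001 -0.    -0.   ] j7 -0.1665053473561908
```

Emit:
arm_command:
  targets:
    - [0, 0.1, 0, 0, 0, 0]
    - [0, 0.2, 0, 0, 0, 0]
    - [0, 0.3, 0, 0, 0, 0]
    - [0, 0.3, 0, 0, 0, 0]

```text
t: 6.8
eef_pos: [0.5774, -0.0386, 0.1686]
eef_rot: [-2.108, -2.325, 0.006]
wrist_force: [-7.8, -1.2, 3.3]
opening: 0.004
finger_force: 3.8
```

```bash
python3 -c "
from h import *
show()"
```

```text
t 6.8 mill [-148.9    0.9  168.6] F mill [ 0.4 -7.9  3.3] roterr [-0.005  0.    -0.   ] j7 -0.16647665072349727
```

The tool has stalled at the rail with force rising. One more firm press to square it, then back off.

Emit:
arm_command:
  targets:
    - [0, 0.1, -0.05, 0, 0, 0]
    - [0, 0.2, -0.05, 0, 0, 0]
    - [0, 0.2, -0.05, 0, 0, 0]
    - [0, 0.2, -0.05, 0, 0, 0]

```text
t: 7.2
eef_pos: [0.5785, -0.0376, 0.1687]
eef_rot: [-2.105, -2.324, 0.007]
wrist_force: [-7.5, 0.7, 3.0]
opening: 0.006
finger_force: 3.8
```

```bash
python3 -c "
from h import *
show()"
```

```text
t 7.2 mill [-149.9    2.2  168.7] F mill [-1.5 -7.4  3. ] roterr [-0.007 -0.001  0.   ] j7 -0.16608907383672347
```

Emit:
arm_command:
  targets:
    - [0, -0.8, 0, 0, 0, 0]
    - [0, -2.0, 0, 0, 0, 0]
    - [0, -2.0, -2.5, 0, 0, 0]
    - [2, -2.0, -6, 0, 0, 0]
    - [6, -2.0, -9, 0, 0, 0]
    - [9, -2.0, -9, 0, 0, 0]
    - [11, -2, -9, 0, 0, 0]
    - [11, -2, -9, 0, 0, 0]
    - [11, -2, -9, 0, 0, 0]

```text
t: 8.1
eef_pos: [0.552, 0.0685, 0.2595]
eef_rot: [2.108, 2.326, 0.003]
wrist_force: [0.2, -0.8, 0.5]
opening: 0.004
finger_force: 0.0
```

Run:
```python
from h import *
show();print(rel(-.228,.033,.168,.25),rel(-.228,.033,.22,.25))
im=grab_frame("top")
W=lambda u,v:(.7064-v/2500,.1079-u/2500)
src=proj("top",[[*W(u,v),.165] for u,v in((0,0),(750,0),(750,600),(0,600))]).astype(np.float32)
o=cv2.warpPerspective(im,cv2.getPerspectiveTransform(src,np.float32([[0,0],[750,0],[750,600],[0,600]])),(750,600),flags=cv2.INTER_CUBIC)
cv2.imwrite("pics/o4.png",o[:,:,::-1])
```

```text
t 8.1 mill [-258.   -13.9  259.5] F mill [0.9 0.1 0.5] roterr [ 0.003  0.001 -0.001] j7 -0.3092683566292241
[-2.995, 4.663, 9.167, 0.003, -0.249, -0.001] [-2.998, 4.677, 3.967, 0.003, -0.249, -0.001]
```

View pics/o4.png

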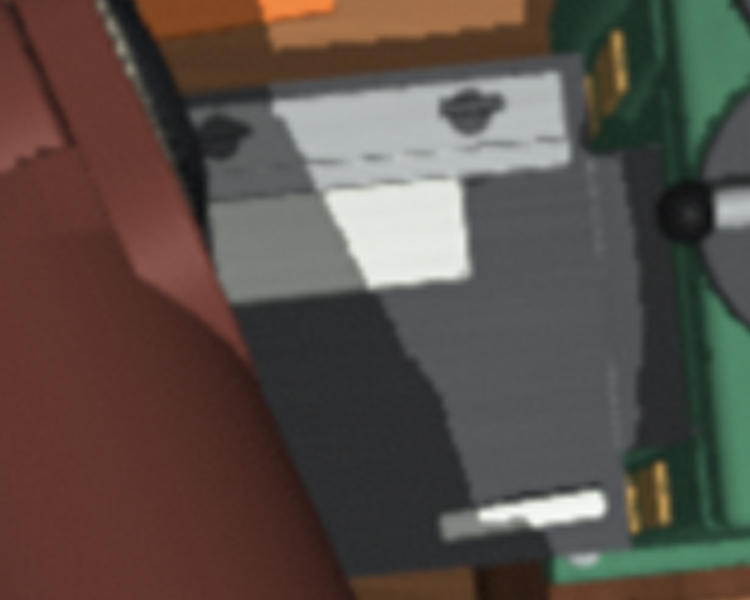

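The ingot now lies flush along the rail (near side (232,303)–(470,275), front at (465,228)), and its rear is at about mill x = -207. Going behind its rear end, tool leaned back so the wrist clears the T-bar.

Emit:
arm_command:
  targets:
    - [0, 2, 0, 0, -0.12, 0]
    - [-1, 4, 1, 0, -0.25, 0]
    - [-3, 4.7, 4, 0, -0.25, 0]
    - [-3, 4.7, 4, 0, -0.25, 0]
    - [-3, 4.7, 4, 0, -0.25, 0]

```text
t: 8.65
eef_pos: [0.6005, 0.0413, 0.2189]
eef_rot: [1.984, 2.179, -0.252]
wrist_force: [0.4, 0.6, 1.5]
opening: 0.004
finger_force: 0.0
```

Run:
```python
from h import *
show();print(rel(-.228,.033,.169,.25))
cv2.imwrite("pics/s5.png",cv2.resize(grab_frame("side")[100:330,200:480,::-1],None,fx=2.6,fy=2.6))
```

```text
t 8.65 mill [-226.2   31.8  218.9] F mill [-0.6  0.5  1.5] roterr [-0.002  0.251 -0.005] j7 -0.47733787252877896
[1.415, 0.128, 4.784, -0.003, 0.001, -0.004]
```

View pics/s5.png

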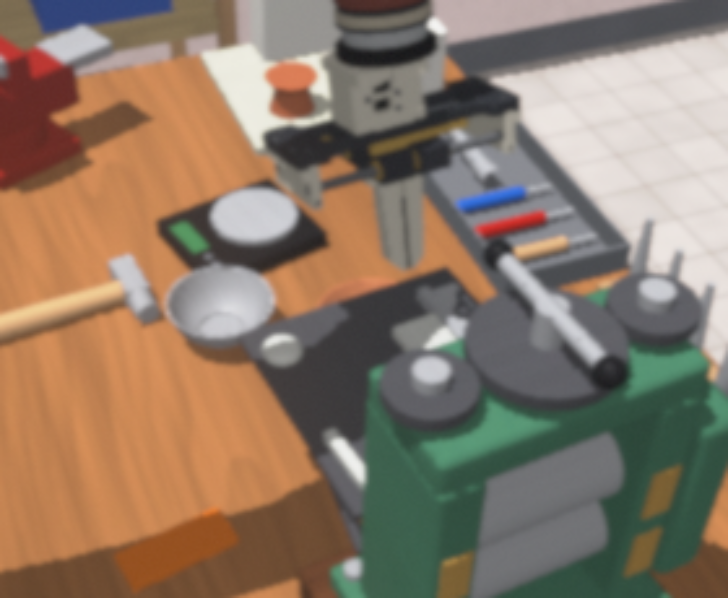

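The side view shows the shut fingers at (405,265) above the table behind the ingot (430,335), leaning back from the mill, with the bowl and button clear.

Emit:
arm_command:
  targets:
    - [0.6, 0.1, 2, 0, 0, 0]
    - [1.2, 0.1, 4, 0, 0, 0]
    - [1.4, 0.1, 4.6, 0, 0, 0]
    - [1.4, 0.1, 4.8, 0, 0, 0]
    - [1.4, 0.1, 4.8, 0, 0, 0]

```text
t: 9.2
eef_pos: [0.602, 0.0455, 0.1705]
eef_rot: [1.979, 2.181, -0.246]
wrist_force: [-0.0, 1.2, -0.8]
opening: 0.006
finger_force: 0.0
```

Run:
```python
from h import *
show();print(rel(-.208,.033,.169,.25),rel(-.117,.035,.169,.25))
```

```text
t 9.2 mill [-230.3   33.7  170.5] F mill [-1.2  0.1 -0.8] roterr [ 0.002  0.25  -0.001] j7 -0.5314143708560786
[-2.122, -0.063, 0.691, 0.002, -0.0, -0.002] [-10.939, 0.146, 2.94, 0.002, -0.0, -0.002]
```

Emit:
arm_command:
  targets:
    - [-0.5, 0, 0.15, 0, 0, 0]
    - [-0.9, 0, 0.3, 0, 0, 0]
    - [-1.3, 0, 0.4, 0, 0, 0]
    - [-1.6, 0, 0.48, 0, 0, 0]
    - [-1.9, 0, 0.56, 0, 0, 0]
    - [-2.2, 0, 0.65, 0, 0, 0]
    - [-2.5, 0, 0.73, 0, 0, 0]
    - [-2.8, 0.02, 0.8, 0, 0, 0]
    - [-3.1, 0.03, 0.88, 0, 0, 0]
    - [-3.4, 0.04, 0.95, 0, 0, 0]
    - [-3.7, 0.05, 1.02, 0, 0, 0]
    - [-4.0, 0.05, 1.1, 0, 0, 0]
    - [-4.0, 0.05, 1.1, 0, 0, 0]

```text
t: 10.5
eef_pos: [0.6062, 0.0065, 0.169]
eef_rot: [1.978, 2.185, -0.244]
wrist_force: [-0.2, 4.6, 4.0]
opening: 0.007
finger_force: 2.5
```

Run:
```python
from h import *
show();print(rel(-.130,.036,.169,.25))
```

```text
t 10.5 mill [-191.    34.1  169. ] F mill [-4.6  0.2  4. ] roterr [0.002 0.247 0.001] j7 -0.4703406944194845
[-5.914, 0.188, 1.492, 0.002, -0.003, 0.001]
```

Emit:
arm_command:
  targets:
    - [-0.4, 0, 0.1, 0, 0, 0]
    - [-0.8, 0.02, 0.2, 0, 0, 0]
    - [-1.2, 0.03, 0.29, 0, 0, 0]
    - [-1.6, 0.05, 0.39, 0, 0, 0]
    - [-2.0, 0.06, 0.49, 0, 0, 0]
    - [-2.4, 0.07, 0.6, 0, 0, 0]
    - [-2.8, 0.09, 0.7, 0, 0, 0]
    - [-3.2, 0.1, 0.8, 0, 0, 0]
    - [-3.6, 0.11, 0.9, 0, 0, 0]
    - [-4.0, 0.12, 1.0, 0, 0, 0]
    - [-4.4, 0.13, 1.1, 0, 0, 0]
    - [-4.8, 0.14, 1.2, 0, 0, 0]
    - [-5.1, 0.15, 1.28, 0, 0, 0]
    - [-5.1, 0.15, 1.28, 0, 0, 0]

```text
t: 11.9
eef_pos: [0.6112, -0.0428, 0.169]
eef_rot: [1.98, 2.19, -0.244]
wrist_force: [-5.0, 8.7, 5.3]
opening: 0.004
finger_force: 4.5
```

Run:
```python
from h import *
show();print(rel(-.117,.036,.169,.25))
s=grab_frame("side");t=grab_frame("top")
a=cv2.resize(s[60:330,200:480,::-1],None,fx=1.4,fy=1.4);b=cv2.resize(t[120:300,260:480,::-1],(392,378))
cv2.imwrite("pics/st6.png",np.hstack([a[:378],b]))
```

```text
t 11.9 mill [-141.5   34.1  169. ] F mill [-9.2 -4.1  5.3] roterr [-0.001  0.243  0.002] j7 -0.38765586737988605
[-2.375, 0.183, 0.585, -0.001, -0.007, 0.003]
```

View pics/st6.png

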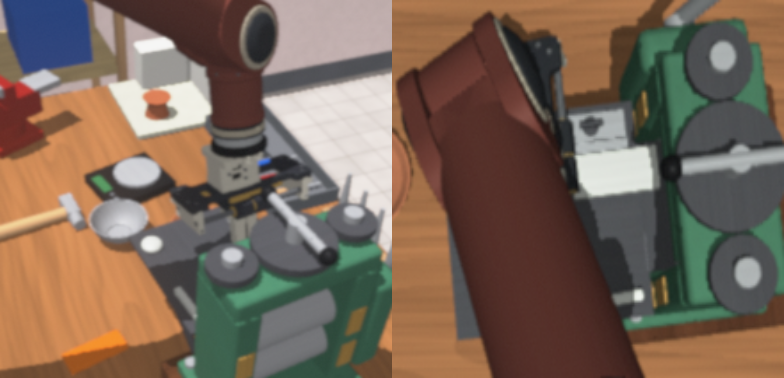

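The side view (left half) shows the wrist well above the mill and clear of the T-bar. The top view (right half) shows the ingot at (615,170), flush with the rail and nearing the rolls. Continuing slowly into the bite.

Emit:
arm_command:
  targets:
    - [-0.3, 0, 0.06, 0, 0, 0]
    - [-0.6, 0, 0.13, 0, 0, 0]
    - [-0.9, 0, 0.2, 0, 0, 0]
    - [-1.2, 0, 0.28, 0, 0, 0]
    - [-1.5, 0, 0.35, 0, 0, 0]
    - [-1.8, 0, 0.42, 0, 0, 0]
    - [-2.0, 0, 0.47, 0, 0, 0]
    - [-2.0, 0, 0.47, 0, 0, 0]

```text
t: 12.8
eef_pos: [0.6133, -0.0645, 0.169]
eef_rot: [1.979, 2.189, -0.246]
wrist_force: [-3.4, 5.4, 4.3]
opening: 0.008
finger_force: 3.7
```

Run:
```python
from h import *
show();print(rel(-.117,.034,.169,.25))
```

```text
t 12.8 mill [-119.6   34.1  169. ] F mill [-5.7 -2.9  4.3] roterr [-0.002  0.245  0.002] j7 -0.35451909864510417
[-0.256, -0.012, 0.063, -0.002, -0.005, 0.002]
```

Not yet home; a few more millimetres.

Emit:
arm_command:
  targets:
    - [-0.15, 0, 0.03, 0, 0, 0]
    - [-0.3, 0, 0.06, 0, 0, 0]
    - [-0.45, 0, 0.1, 0, 0, 0]
    - [-0.6, 0, 0.13, 0, 0, 0]
    - [-0.6, 0, 0.13, 0, 0, 0]

```text
t: 13.3
eef_pos: [0.6134, -0.0649, 0.1691]
eef_rot: [1.98, 2.197, -0.238]
wrist_force: [-6.7, 13.7, 5.5]
opening: 0.003
finger_force: 7.0
```

Run:
```python
from h import *
show()
```

```text
t 13.3 mill [-119.2   34.1  169.1] F mill [-14.3  -5.3   5.5] roterr [-0.001  0.237  0.005] j7 -0.34452167653854676
```

It stalls with force rising to 14 N. Pressing a bit more and checking the pose.

Emit:
arm_command:
  targets:
    - [-0.2, 0, 0.05, 0, 0, 0]
    - [-0.4, 0, 0.1, 0, 0, 0]
    - [-0.4, 0, 0.1, 0, 0, 0]
    - [-0.4, 0, 0.1, 0, 0, 0]

```text
t: 13.7
eef_pos: [0.6134, -0.0651, 0.1691]
eef_rot: [1.979, 2.202, -0.233]
wrist_force: [-7.8, 16.8, 7.9]
opening: 0.002
finger_force: 9.3
```

Run:
```python
from h import *
show()
im=grab_frame("top")
W=lambda u,v:(.7064-v/2500,.1079-u/2500)
src=proj("top",[[*W(u,v),.175] for u,v in((0,0),(750,0),(750,600),(0,600))]).astype(np.float32)
o=cv2.warpPerspective(im,cv2.getPerspectiveTransform(src,np.float32([[0,0],[750,0],[750,600],[0,600]])),(750,600),flags=cv2.INTER_CUBIC)
cv2.imwrite("pics/o7.png",o[:,:,::-1])
```

```text
t 13.7 mill [-119.    34.1  169.1] F mill [-17.5  -6.1   7.9] roterr [-0.001  0.233  0.008] j7 -0.3379435019852871
```

View pics/o7.png

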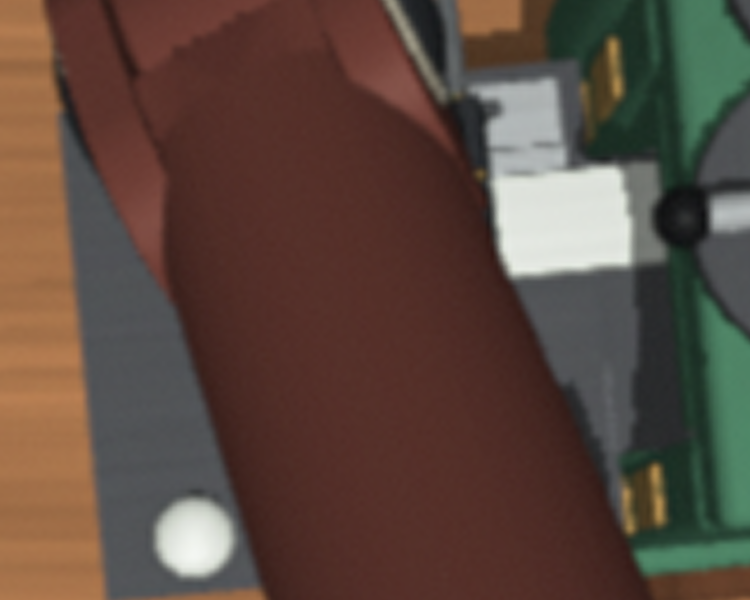

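The ingot is in the bite under the housing (495–670, 165–275), parallel to the rail. I'll check the rail gap numerically.

Run:
```python
from h import *
o=cv2.cvtColor(cv2.imread("pics/o7.png"),cv2.COLOR_BGR2GRAY)
for u in(505,520,540,555):print(u,o[155:190:2,u-3:u+4].mean(1).round().astype(int))
f=lambda u:[u,255+np.argmin(np.diff(o[255:290,u-3:u+4].mean(1)))]
print("near",[f(u) for u in(525,545,565,585,600,615)])
```

```text
505 [170 176 182 184 182 181 179 176 173 175 187 201 214 220 224 226 225 225]
520 [175 178 181 183 183 180 176 168 155 153 170 196 217 223 224 226 224 224]
540 [181 181 181 181 181 181 181 182 181 183 193 206 217 222 223 224 224 224]
555 [181 183 182 179 175 168 161 165 182 201 216 220 224 224 223 224 224 224]
near [[525, np.int64(274)], [545, np.int64(274)], [565, np.int64(270)], [585, np.int64(270)], [600, np.int64(265)], [615, np.int64(265)]]
```

The gap between rail and ingot is well under a pixel, so about 0.5 mm: it is flush. The rolls are holding it at 17 N of push. Handing in.

```bash
python3 -c "
from h import *
show(); print(sign_off())"
```

```text
t 13.75 mill [-119.    34.1  169.1] F mill [-18.6  -5.8   8.1] roterr [-0.001  0.233  0.008] j7 -0.3379563616412714
the job is handed in; nothing more can be done
None
```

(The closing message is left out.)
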